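Prop the drying box door open on its stay

TASK

Prop the door of the small drying box open for airing with its steel stay bar: lift the bar by its black knob, draw the door open with it, and drop the third hole from the door (the second from the knob) over the brass peg on the roof, so that the bar lies fully down with the peg through that hole. Work gently, never forcing the bar down on the peg, leave the dropper bottle, the canister and the green mount where they stand, and let go.

Things in the scene. Friction and masses are not known exactly. Their poses are not given: they have to be found in the camera images.
- drying_box: white and clear box, 190 deep (its x) x 210 wide (its y) x 120 mm high, fixed on the desk; origin at the centre of its underside, x points from the door to the back wall, z up. The roof is flat, 120 mm above the desk.
- door_hinge (a point): point on the upright hinge axis of the door, at roof height, at the front right corner of the box; in the box frame (-101, -95, 120) mm
- door (a joint): door angle in rad: 0 shut, grows as it opens towards the robot (anticlockwise from above), limit 1.3. Shut, the door runs from the hinge along the box's +y; 195 mm long, 12 thick. Its hinge is stiff (friction 0.2 N m): it stays where it is left
- stay_pivot (a point): where the stay bar is pivoted on the door's top edge, 130 mm from the hinge axis along the door, 137 mm above the desk (17 mm above the roof), at the bar's mid-thickness. The bar swings freely about the upright axis here and lifts freely about a level axis here
- stay (a joint): lift angle of the stay bar in rad: 0 lying level and fully down (a stop holds it there, 14 mm above the roof), grows as the knob end is raised, limit 0.7; falls by its weight (90 g)
- stay_knob (a point): middle of the grip of the black upright knob (16 mm diameter, top 45 mm above the bar's upper face) on the bar's free end: 176 mm from the pivot along the bar, 28 mm above its mid-thickness; its x axis runs along the bar away from the pivot, z up. At the start the bar lies over the roof to the left of the peg
- third_hole (a point): centre of the wanted hole, 114 mm from the pivot and 62 mm from the knob axis, at the bar's mid-thickness; axes as stay_knob. The bar is steel, 20 wide, 6 thick, with four round through holes of 10.2 mm diameter at 62, 88, 114 and 140 mm from the pivot
- peg_block: aluminium block 48 (x) x 26 (y) x 10 mm high fixed on the roof behind the door, axes as the box; origin at the centre of its underside, in the box frame (-71, 5, 120) mm. A brass peg stands up from its lengthwise slot
- slot_mid (a point): middle of that slot, on the block's top face. The upright brass peg (8 mm diameter, flat top with a 1 mm chamfer, 16 mm high from here, 12 mm above the underside of the lowered bar) is clamped on the slot's centre line, but anywhere up to 9 mm to either side of this point along the block's x: its place is not measured and has to be felt or seen
- dropper_bottle: amber dropper bottle with red bulb, 30 mm diameter, 118 mm high, on the desk at the left of the box; origin at the centre of its underside; to be left alone
- objective_can: clear and black plastic canister, 38 mm diameter, 56 mm high, on the desk at the left of the box; origin at the centre of its underside; to be left alone
- green_mount: green resin disc, 30 mm diameter, 16 mm high, lying on the right back part of the roof; origin at the centre of its underside; to be left alone

How it is judged:
By the outcome, as a careful person would: the job done as asked, in the order asked, and still so for the second after the job is handed in, with the robot touching nothing.
It also fails if it takes over 64 s, if anything falls off the work surface, if the arm or the gripper's body presses on something with over 40 N, if the wrist force passes 120 N, or if a joint passes its speed limit or range.

ROBOT

A 6-joint arm with a two-finger parallel gripper is mounted at the origin on a cart in front of the work surface, level with it; the furniture and walls round the work are solid. World frame = base frame: x ahead of the robot, y to its left, z up, the work surface at z = 0. Lengths are in m, angles in rad, forces in N, time in s.
With the tool pointing down it reaches from about 0.275 to 0.825 m from the base axis. Payload 4.9 kg.
Tool frame: the origin (TCP) lies at the centre of the arm's flange, where the gripper is bolted on; the fingertips stand 173 mm ahead of it and the grasp point (between the pads) lies 155 mm ahead of it; z points along the fingers, y is the line along which they close (so a half turn about z gives the same grasp; the last joint's range is limited). The gripper opens to 85 mm and grips with 20 to 120 N. Pads are 22 mm wide; open, the fingers measure 114 mm over their backs; the gripper's body (76 mm by 85 mm) begins 54 mm behind the grasp point. The pads swing forward as they close: fully open they stand 13 mm farther back than shut.
Start: joints at [0.984, 0.326, -0.193, 1.052, 0, 1.437], TCP at [0.241, 0.495, 0.405] pointing down, gripper open.
Joint ranges: [-2.65, 2.65], [-0.97, 1.79], [-1.3, 1.35], [-1.93, 2.1], [-1.47, 1.37], [-3.14, 3.14]. Speed limits (rad/s): [2.57, 2.57, 3.14, 3.14, 3.14, 3.14].

INTERFACE

Orientations are given as a unit quaternion [w, x, y, z].
In Python, from station import robot gives the robot as it stands.
- The arm moves only by the tool carry_out, never from a script. Its argument "increments" is a list of rows, each a list of 3 entries, a list of its own where there are three numbers: the finger opening in m, from 0 to 0.0854, then the shift along the tool's x, y, z in m, then the turn about the tool's z in degrees. A call has 1 to 5 rows; each row is the pose to reach, as a shift and turn from the pose commanded when the call began, along the tool's axes at that moment; what a row does not reach only later rows make up. A row lasts 1/12 s, in which the tool goes at most 41.7 mm and 7.16 degrees, less where a joint would pass 70% of its speed; a pose out of reach is approached as far as the arm can. A call with a gripper value outside its range is refused whole. The fingers move at their own pace and stop on an object; the grip force is fixed at half the most. Time passes only in rows, so rows that repeat a pose let the fingers close. It gives the time, the measured TCP pose, the force, the opening and the grip force at its end, in the units of the state.
- robot.get_state(): the state, without advancing time (a new reading comes with each control period).
- robot.capture(name): name is "side" or "top"; returns (picture, depth): 420x560x3 uint8, red, green, blue; 420x560 float32, m along the optical axis (not along the pixel's ray), 0 where there is no reading.
- robot.camera_model(name): a dict with "K" (3x3 intrinsics, pixels), "origin" and "orientation" of the camera in the world. Camera axes: x right, y up, looking along -z (the intrinsics and any distortion apply to the point x, -y, -z); pixel columns grow to the right and rows downward; lengths in m; the calibration is good to about 2 mm. A picture is of the moment at which its call begins. camera_model takes no time and is no camera call.
- robot.hand_in(): hands the job in; it is judged then, once.
The state is a dict: "time_s": time; "qpos": joint angles; "joint_velocities": joint speeds; "joint_efforts": joint torques, N m; "tool_pos": TCP position; "tcp_rot": TCP orientation; "force": force on the tool from outside, world axes, zero at the start; "wrist_torque": the same for the moment, N m; "width": finger opening in m; "grasp_force": force on a finger pad.
Only numpy, scipy, OpenCV 4.12 (cv2) and the standard library are available. Lean on these libraries where they do the work, as an engineer would, in place of code of your own. Each camera call takes 0.05 s, during which the arm holds its last target. There are 200 camera calls.

## Working session

There is one attempt and no reset: what is moved stays moved. The work goes in short steps, Python scripts to look and compute and a tool call to move; the robot and the scene stay as the last step left them, time stands still between calls to the robot, and variables do not carry over. Pictures are saved under pics/ and viewed, at most 10 in all, crops included, and the job is handed in when it is done.

Besides the shell and the picture viewer there is one more tool, called after "Request:" by a JSON object that holds its "api" and its "payload", one argument or row to a line. carry_out: Moves the arm, as the interface text tells. Its arguments: {"type":"object","properties":{"increments":{"type":"array"}},"required":["increments"]}

```bash
mkdir -p pics; cat > h.py <<'E'
import numpy as np, cv2
from scipy.spatial.transform import Rotation as R
from station import robot
def cam(n):
    m=robot.camera_model(n); q=m['orientation']
    return np.array(m['K']),np.array(m['origin']),R.from_quat(q,scalar_first=True).as_matrix(),m
def pz(n,u,v,z):  # pixel to plane z
    K,o,Rm,_=cam(n); d=np.linalg.inv(K)@[u,v,1]; d=Rm@[d[0],-d[1],-d[2]]
    return o+d*(z-o[2])/d[2]
def pd(n,u,v,d):
    K,o,Rm,_=cam(n); p=np.linalg.inv(K)@[u,v,1]*d; return o+Rm@[p[0],-p[1],-p[2]]
def proj(n,p):
    K,o,Rm,_=cam(n); c=Rm.T@(np.array(p)-o); c=K@[c[0],-c[1],-c[2]]; return c[:2]/c[2]
def shot(n,name,box=None,s=1):
    a,d=robot.capture(n); np.save('pics/'+name+'_d.npy',d); cv2.imwrite('pics/'+name+'_full.png',a[...,::-1])
    if box: a=a[box[1]:box[3],box[0]:box[2]]
    a=cv2.resize(a,None,fx=s,fy=s,interpolation=cv2.INTER_CUBIC); cv2.imwrite('pics/'+name+'.png',a[...,::-1]); return d
E
python3 -c "
from h import *
for n in('top','side'):
  shot(n,n+'0',s=1.4); m=cam(n)[3]; print(m)
print(robot.get_state())"
```

```text
{'K': array([[419.49506809,   0.        , 274.35874474],
       [  0.        , 419.49506809, 209.72896954],
       [  0.        ,   0.        ,   1.        ]]), 'origin': array([0.44588991, 0.13346802, 0.97489195]), 'orientation': array([ 0.71639848,  0.01710571, -0.03621497, -0.6965408 ])}
{'K': array([[465.61488264,   0.        , 280.92565327],
       [  0.        , 465.61488264, 208.61827944],
       [  0.        ,   0.        ,   1.        ]]), 'origin': array([1.04295781, 0.33481121, 0.76575368]), 'orientation': array([0.53551382, 0.19525169, 0.29052232, 0.76856913])}
{'time_s': 0.1, 'qpos': array([ 9.83793197e-01,  3.26878296e-01, -1.93464977e-01,  1.05202138e+00,
       -1.25995096e-05,  1.43659562e+00]), 'joint_velocities': array([-1.35743664e-06, -2.01480407e-03,  1.80172918e-03,  6.31383330e-05,
       -2.11693307e-04, -1.12451624e-03]), 'joint_efforts': array([ 9.67832057e-04, -4.44239902e+01,  2.63037765e+01,  7.83689611e-03,
       -1.05491019e-04,  1.18828382e-06]), 'tool_pos': array([0.24046946, 0.49436709, 0.40398247]), 'tcp_rot': array([-2.70787171e-04,  2.24471962e-01,  9.74480232e-01, -7.35951083e-04]), 'force': array([0.46396606, 0.80124216, 0.25956493]), 'wrist_torque': array([-0.00973242,  0.00719524, -0.01533998]), 'grasp_force': 0.0, 'width': 0.0854820704388701}
```

View pics/top0.png

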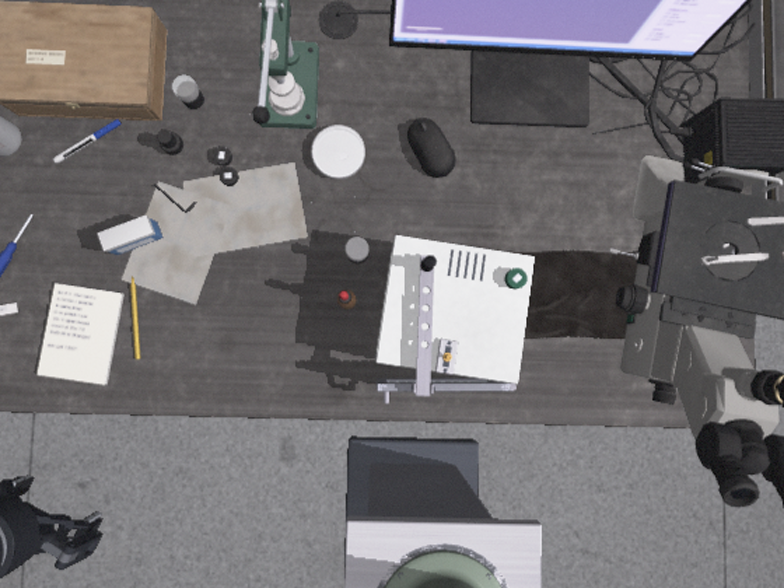

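View pics/side0.png

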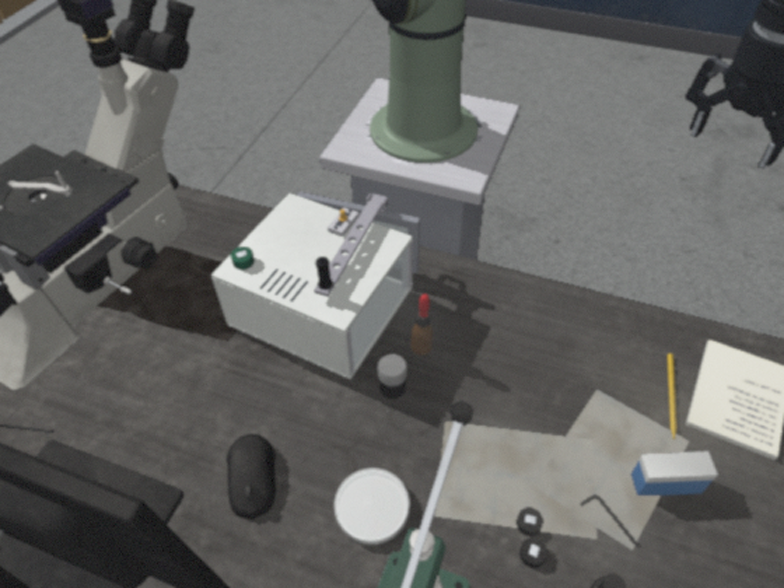

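The top view shows the box roof at about (380-533, 236-382), the knob at (428,263), the pivot near (424,388), the peg at (447,356), all in 1.4x pixels. I'll take a closer crop.

```bash
python3 -c "
from h import *
a=cv2.imread('pics/top0_full.png')[162:292,262:392]; cv2.imwrite('pics/c1.png',cv2.resize(a,(598,598),interpolation=cv2.INTER_CUBIC))
a=cv2.imread('pics/side0_full.png')[130:270,150:305]; cv2.imwrite('pics/c2.png',cv2.resize(a,(664,600),interpolation=cv2.INTER_CUBIC))
"
```

```text
(no output)
```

View pics/c1.png

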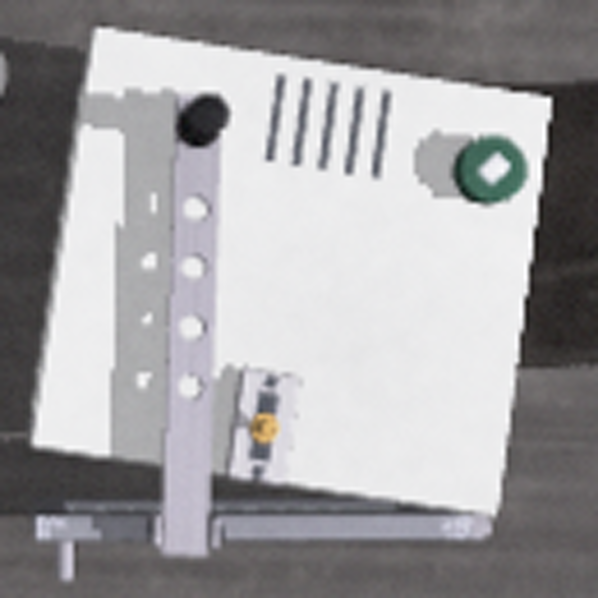

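View pics/c2.png

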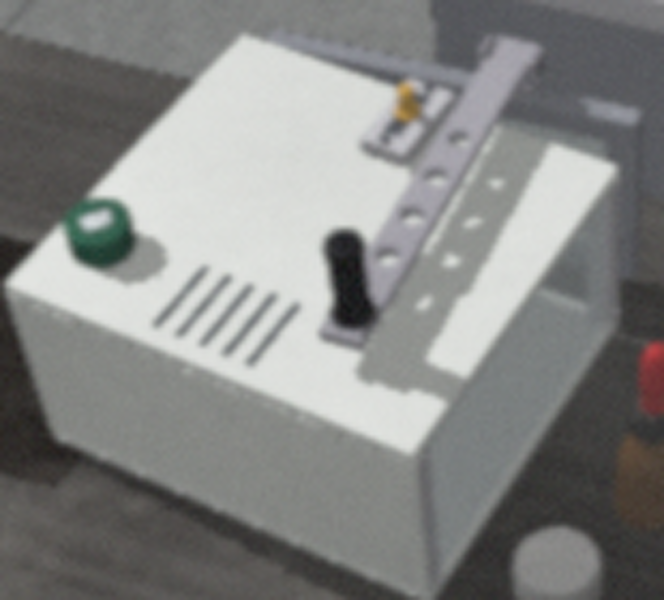

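The crops show the roof corners, four bar holes, the knob and the peg (264,428 in c1; 406,100 in c2). The peg sits toward the door end of its slot, and the door is slightly ajar. I'll compute poses from these.

```bash
cat > m.py <<'E'
from h import *
from scipy.optimize import least_squares
np.set_printoptions(precision=4,suppress=True)
T=lambda u,v,z:pz('top',262+u/4.6,162+v/4.6,z)
S=lambda u,v,z:pz('side',150+u/4.284,130+v/4.284,z)
def fit(P,B):
    f=lambda q:(np.array([[np.cos(q[2]),-np.sin(q[2])],[np.sin(q[2]),np.cos(q[2])]])@B.T+q[:2,None]-P.T).ravel()
    r=least_squares(f,[*P.mean(0),-.1]); return r.x,r.fun
B=np.array([[.095,.105],[.095,-.105],[-.095,-.105],[-.095,.105]])
Pt=np.array([T(u,v,.12)[:2] for u,v in((95,27),(552,97),(497,512),(33,445))])
Ps=np.array([S(u,v,.12)[:2] for u,v in((420,453),(8,285),(247,35),(618,170))])
for P in(Pt,Ps):
    q,e=fit(P,B); print('box',q,'res',abs(e).max()); c,s=np.cos(q[2]),np.sin(q[2]); Rm=np.array([[c,-s],[s,c]])
    w=lambda b:Rm@b+q[:2]
    print(' hinge',w([-.101,-.095]),'slotmid',w([-.071,.005]))
    F=T if P is Pt else S
    pegs=F(264,428,.146) if P is Pt else F(407,88,.146)
    print(' peg',pegs,'box frame',Rm.T@(pegs[:2]-q[:2]))
    hs=((190,387),(192,327),(193,267),(196,208)) if P is Pt else ((459,137),(435,176),(412,215),(388,260))
    H=np.array([F(u,v,.139)[:2] for u,v in hs]); d=(H[3]-H[0]); print(' holes',H,'span',np.linalg.norm(d)); d/=np.linalg.norm(d)
    m=H.mean(0); piv=m-.101*d; print(' pivot',piv,'dir',d,'knob',m+.075*d, 'hinge dist',np.linalg.norm(piv-w([-.101,-.095])))
    dp=Rm.T@(piv-w([-.101,-.095])); print(' door angle',np.arctan2(-dp[0],dp[1]))
print('knobtop',T(207,117,.185),S(343,240,.185))
E
python3 m.py
```

```text
box [ 0.4921  0.0046 -0.1204] res 0.0017130267596783266
 hinge [ 0.3804 -0.0776] slotmid [0.4222 0.0181]
 peg [0.4219 0.0207 0.146 ] box frame [-0.0716  0.0075]
 holes [[0.4385 0.0522]
 [0.4644 0.0518]
 [0.4904 0.052 ]
 [0.5162 0.0512]] span 0.0777526631184712
 pivot [0.3764 0.053 ] dir [ 0.9999 -0.0118] knob [0.5524 0.0509] hinge dist 0.13061184650742116
 door angle 0.15105496039969235
box [ 0.4942  0.0072 -0.1231] res 0.002726296338309453
 hinge [ 0.3823 -0.0747] slotmid [0.4243 0.0209]
 peg [0.4228 0.0197 0.146 ] box frame [-0.0724  0.0036]
 holes [[0.4382 0.0517]
 [0.4653 0.0512]
 [0.4913 0.0512]
 [0.5198 0.0522]] span 0.08158594135075163
 pivot [0.3777 0.0509] dir [1.     0.0067] knob [0.5537 0.0521] hinge dist 0.1256779846188469
 door angle 0.15963179084727405
knobtop [0.5502 0.052  0.185 ] [0.5543 0.0514 0.185 ]
```

```bash
cat > k.py <<'E'
from h import *
from scipy.optimize import brentq
np.set_printoptions(precision=4,suppress=True)
hinge=np.array([.3809,-.0768]); yaw=-.121; peg=np.array([.4221,.0203])
def piv(t): a=np.pi/2+yaw+t; return hinge+.13*np.array([np.cos(a),np.sin(a)])
def knob(t,phi,a): # bar yaw phi, lift a -> grip point
    r=.176*np.cos(a)-.028*np.sin(a); return np.array([*(piv(t)+r*np.array([np.cos(phi),np.sin(phi)])),.137+.176*np.sin(a)+.028*np.cos(a)])
if __name__=='__main__':
    f=lambda t:np.linalg.norm(piv(t)-peg)-.114
    t=brentq(f,.15,1.2); d=peg-piv(t); phi=np.arctan2(d[1],d[0])
    print('final door',t,'piv',piv(t),'phi deg',np.degrees(phi))
    t0=.155;print('start piv',piv(t0))
    for x in((t0,-.003,0),(t0,-.003,.18),(t,-.0,.18),(t,phi+.15,.18),(t,phi,.18),(t,phi,.11),(t,phi,0)): print(x,knob(*x))
E
python3 k.py
```

```text
final door 0.7104917474934233 piv [0.3086 0.0313] phi deg -5.51647012734053
start piv [0.3765 0.0531]
(0.155, -0.003, 0) [0.5525 0.0526 0.165 ]
(0.155, -0.003, 0.18) [0.5446 0.0526 0.1961]
(0.7104917474934233, -0.0, 0.18) [0.4768 0.0313 0.1961]
(0.7104917474934233, np.float64(0.053719433189996876), 0.18) [0.4765 0.0403 0.1961]
(0.7104917474934233, np.float64(-0.09628056681000312), 0.18) [0.476  0.0151 0.1961]
(0.7104917474934233, np.float64(-0.09628056681000312), 0.11) [0.4797 0.0147 0.1842]
(0.7104917474934233, np.float64(-0.09628056681000312), 0) [0.4838 0.0143 0.165 ]
```

Request:
{"api": "carry_out", "payload": {
  "increments": [
    [0.085, [0, 0, 0], -7],
    [0.085, [0, 0, 0], -14],
    [0.06, [0, 0, 0], -21],
    [0.05, [0, 0, 0], -26],
    [0.05, [0, 0, 0], -26]
  ]
}}

```text
time_s: 0.52
tool_pos: [0.2405, 0.4945, 0.4042]
tcp_rot: [-0.0, -0.001, 1.0, -0.0]
force: [-0.6, -0.1, -0.8]
width: 0.0514
grasp_force: 0.0
```

Request:
{"api": "carry_out", "payload": {
  "increments": [
    [0.05, [-0.02, -0.03, 0], 0],
    [0.05, [-0.04, -0.06, 0], 0],
    [0.05, [-0.06, -0.09, 0], 0],
    [0.05, [-0.08, -0.12, 0], 0],
    [0.05, [-0.1, -0.15, 0], 0]
  ]
}}

```text
time_s: 0.93
tool_pos: [0.3412, 0.3433, 0.4045]
tcp_rot: [-0.0, 0.0, 1.0, -0.0]
force: [-0.0, 0.5, -0.5]
width: 0.0501
grasp_force: 0.0
```

Request:
{"api": "carry_out", "payload": {
  "increments": [
    [0.05, [-0.02, -0.03, 0], 0],
    [0.05, [-0.04, -0.06, 0], 0],
    [0.05, [-0.06, -0.09, 0], 0],
    [0.05, [-0.08, -0.12, 0], 0],
    [0.05, [-0.1, -0.15, 0], 0]
  ]
}}

```text
time_s: 1.35
tool_pos: [0.4414, 0.1931, 0.4046]
tcp_rot: [-0.0, 0.001, 1.0, 0.0]
force: [0.7, 0.1, -0.2]
width: 0.0504
grasp_force: 0.0
```

Request:
{"api": "carry_out", "payload": {
  "increments": [
    [0.05, [-0.025, -0.03, 0], 0],
    [0.05, [-0.05, -0.06, 0], 0],
    [0.05, [-0.075, -0.09, 0], 0],
    [0.05, [-0.1, -0.12, 0], 0],
    [0.05, [-0.11, -0.143, 0], 0]
  ]
}}

```text
time_s: 1.77
tool_pos: [0.5535, 0.0492, 0.4043]
tcp_rot: [0.001, 0.002, 1.0, -0.0]
force: [0.5, 1.2, -0.3]
width: 0.0501
grasp_force: 0.0
```

Request:
{"api": "carry_out", "payload": {
  "increments": [
    [0.05, [0.001, 0.002, 0.02], 0],
    [0.05, [0.001, 0.002, 0.04], 0],
    [0.05, [0.001, 0.002, 0.06], 0],
    [0.05, [0.001, 0.002, 0.075], 0],
    [0.05, [0.001, 0.002, 0.081], 0]
  ]
}}

```text
time_s: 2.18
tool_pos: [0.549, 0.0537, 0.3211]
tcp_rot: [-0.002, 0.001, 1.0, 0.0]
force: [-1.2, -0.0, -0.4]
width: 0.0504
grasp_force: 0.0
```

```bash
python3 -c "
from h import *
shot('top','t1');shot('side','s1')
a=cv2.imread('pics/t1_full.png')[150:300,240:400]; b=cv2.imread('pics/s1_full.png')[100:250,150:310]
cv2.imwrite('pics/c3.png',cv2.resize(np.hstack([a,b]),(800,375),interpolation=cv2.INTER_CUBIC))
print(robot.get_state()['tool_pos'])"
```

```text
[0.54945864 0.05390449 0.32246265]
```

View pics/c3.png

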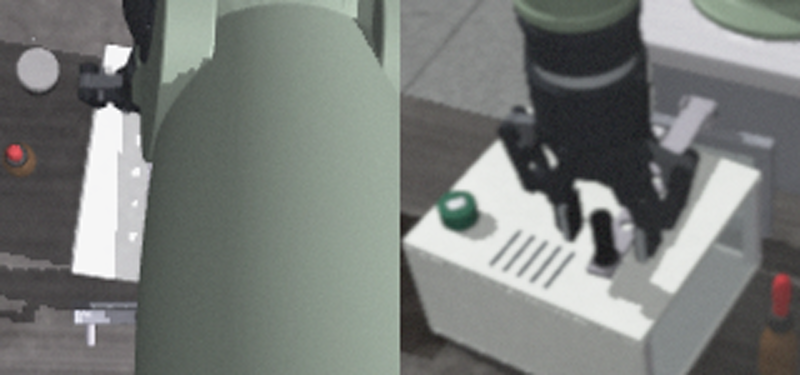

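The top view is blocked by the forearm. The side view shows the knob at (603,238) between the open fingers, so I'll close.

Request:
{"api": "carry_out", "payload": {
  "increments": [
    [0.01, [-0.001, -0.001, 0], 0],
    [0.01, [-0.001, -0.001, 0], 0],
    [0.01, [-0.001, -0.001, 0], 0],
    [0.01, [-0.001, -0.001, 0], 0],
    [0.01, [-0.001, -0.001, 0], 0]
  ]
}}

```text
time_s: 2.7
tool_pos: [0.5517, 0.0529, 0.3246]
tcp_rot: [0.001, -0.0, 1.0, -0.0]
force: [1.5, -0.3, 0.8]
width: 0.0144
grasp_force: 58.4
```

Request:
{"api": "carry_out", "payload": {
  "increments": [
    [0.01, [0, 0, 0], 0],
    [0.01, [0, 0, 0], 0],
    [0.01, [0, 0, 0], 0],
    [0.01, [0, 0, 0], 0],
    [0.01, [0, 0, 0], 0]
  ]
}}

```text
time_s: 3.12
tool_pos: [0.5512, 0.0529, 0.3238]
tcp_rot: [0.0, -0.0, 1.0, 0.0]
force: [1.7, 0.0, 1.6]
width: 0.014
grasp_force: 58.5
```

Request:
{"api": "carry_out", "payload": {
  "increments": [
    [0.01, [0.001, 0, -0.007], 0],
    [0.01, [0.003, 0, -0.014], 0],
    [0.01, [0.0055, 0, -0.022], 0],
    [0.01, [0.0085, 0, -0.031], 0],
    [0.01, [0.0085, 0, -0.031], 0]
  ]
}}

```text
time_s: 3.53
tool_pos: [0.5419, 0.053, 0.3563]
tcp_rot: [0.0, -0.001, 1.0, -0.0]
force: [-2.0, -1.0, -3.8]
width: 0.0141
grasp_force: 58.5
```

```bash
python3 -c "
from h import *
shot('side','s2')
s=robot.get_state();print(s['tool_pos'],s['force'],s['wrist_torque'])
b=cv2.imread('pics/s2_full.png')[100:250,150:310]
cv2.imwrite('pics/c4.png',cv2.resize(b,(640,600),interpolation=cv2.INTER_CUBIC))"
```

```text
[0.54205969 0.05295154 0.35564789] [-1.01273058 -0.06884128 -3.40571851] [-0.02348956 -0.26538581  0.02972788]
```

View pics/c4.png

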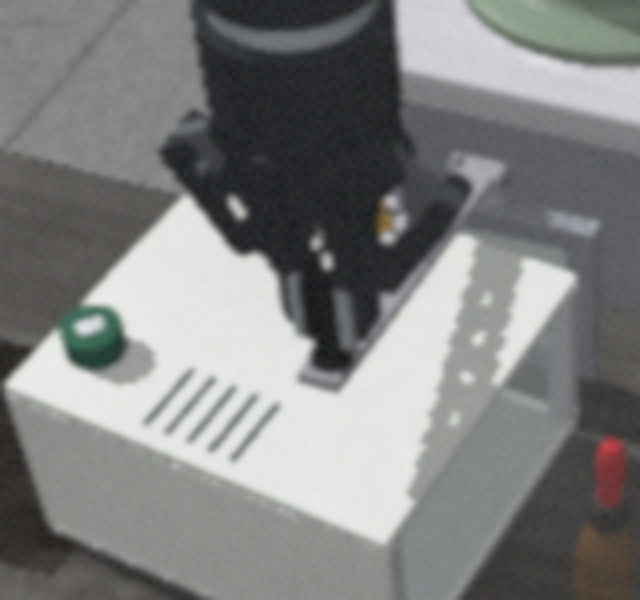

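The bar is lifted about 0.18 rad, with the knob held at (330,320) and the peg visible at (385,218). Next I draw the door open.

Request:
{"api": "carry_out", "payload": {
  "increments": [
    [0.01, [0.01, -0.001, 0], 0],
    [0.01, [0.022, -0.004, 0], 0],
    [0.01, [0.034, -0.007, 0], 0],
    [0.01, [0.046, -0.011, 0], 0],
    [0.01, [0.057, -0.016, 0], 0]
  ]
}}

```text
time_s: 4.0
tool_pos: [0.4856, 0.0368, 0.3552]
tcp_rot: [0.001, -0.001, 1.0, 0.0]
force: [1.5, -0.2, -0.5]
width: 0.0142
grasp_force: 58.7
```

Request:
{"api": "carry_out", "payload": {
  "increments": [
    [0.01, [0.006, -0.004, 0], 1],
    [0.01, [0.011, -0.01, 0], 2],
    [0.01, [0.011, -0.016, 0], 4],
    [0.01, [0.0115, -0.0215, 0], 5.3],
    [0.01, [0.0115, -0.0215, 0], 5.3]
  ]
}}

```text
time_s: 4.42
tool_pos: [0.4739, 0.0144, 0.3544]
tcp_rot: [-0.001, 0.047, 0.999, 0.0]
force: [-0.9, 0.1, -3.2]
width: 0.0143
grasp_force: 58.6
```

```bash
python3 -c "
from h import *
shot('side','s3');shot('top','t3')
s=robot.get_state();print(s['tool_pos'],s['force'],s['wrist_torque'])
b=cv2.imread('pics/s3_full.png')[90:210,180:300]
a=cv2.imread('pics/t3_full.png')[190:310,220:400]
cv2.imwrite('pics/c5.png',np.hstack([cv2.resize(b,(480,480),interpolation=cv2.INTER_CUBIC),cv2.resize(a,(320,480))]))"
```

```text
[0.47402302 0.01503489 0.35429852] [-0.9835648  -1.14557131 -2.08901682] [-0.08287507 -0.0433602   0.00607376]
```

View pics/c5.png

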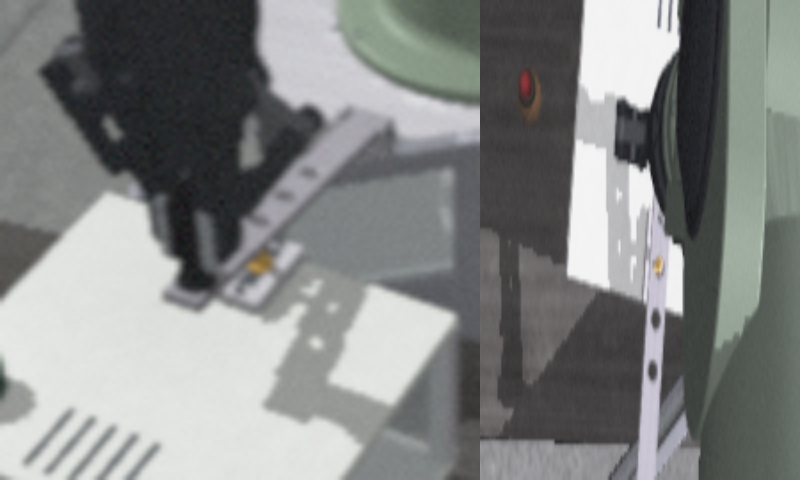

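The top view now shows the third hole with the brass peg in it at (657,267), and holes 2 and 1 at (656,318) and (652,370). I'll zoom in there.

```bash
python3 -c "
from h import *
a=cv2.imread('pics/t3_full.png')[238:312,300:344]
cv2.imwrite('pics/c6.png',cv2.resize(a,None,fx=8,fy=8,interpolation=cv2.INTER_CUBIC))"
```

```text
(no output)
```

View pics/c6.png

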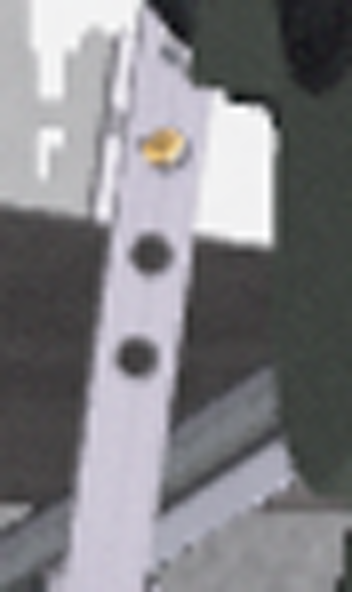

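Holes 1 and 2 sit at (137,357) and (151,253) in the crop. The peg, partly seen through hole 3, is at about (164,148). I'll compute the offset, allowing for heights.

```bash
cat > off.py <<'E'
from h import *
import sys
np.set_printoptions(precision=4,suppress=True)
def off(h1,h2,pegpx,a,sc=8,o=(300,238)):
    P=lambda u,v,z:pz('top',o[0]+u/sc-.5+.5/sc,o[1]+v/sc-.5+.5/sc,z)[:2]
    zt=lambda r:.137+r*np.sin(a)+.003*np.cos(a)
    H1,H2=P(*h1,zt(.062)),P(*h2,zt(.088)); d=(H2-H1); L=np.linalg.norm(d); d/=L
    m=(H1+H2)/2; at=lambda r:m+(r-.075)*np.cos(a)*d+0*m
    # shift top-face -> mid-plane: +3 sin a outward along bar
    at2=lambda r:at(r)+.003*np.sin(a)*d
    H3,piv=at2(.114),at2(0); peg=P(*pegpx,.146)
    e=peg-piv; n=np.array([-d[1],d[0]])
    print('L',L,'expect',.026*np.cos(a),'dir deg',np.degrees(np.arctan2(d[1],d[0])),'piv',piv)
    print('hole3 when flat',piv+.114*d,'peg',peg,'err along',e@d-.114,'lat(left+)',e@n)
    q=proj('top',[*(at(.114)),zt(.114)]); print('predicted hole3 px',((q[0]-o[0]+.5)*sc-.5,(q[1]-o[1]+.5)*sc-.5))
if __name__=='__main__':
    a=cv2.imread('pics/t3_full.png').astype(float)
    b=a[238:312,300:344]; w=np.clip(b[...,2]-b[...,0]-40,0,None); w[30:]=0
    yy,xx=np.mgrid[:b.shape[0],:b.shape[1]]; print('orange c',(xx*w).sum()/w.sum()*8+3.5,(yy*w).sum()/w.sum()*8+3.5)
    gs=b.sum(2)
    for (u,v) in ((137,357),(151,253)):
        i,j=int(v/8),int(u/8); s=np.s_[i-4:i+5,j-4:j+5]; ww=np.clip(480-gs[s],0,None); print('hole',(xx[s]*ww).sum()/ww.sum()*8+3.5,(yy[s]*ww).sum()/ww.sum()*8+3.5, gs[i-4:i+5,j].astype(int))
    off((137,357),(151,253),(164,148),.172)
E
python3 off.py
```

```text
orange c 161.7990990990991 146.6063063063063
hole 136.32587505538325 357.36973859105007 [601 585 364 215 206 207 242 485 591]
hole 150.33107497741645 254.20641373080397 [620 606 358 211 206 203 232 428 571]
L 0.025641080267282748 expect 0.025616355212971283 dir deg -5.247769794632757 piv [0.3089 0.0311]
hole3 when flat [0.4224 0.0207] peg [0.4199 0.0193] err along -0.002350323950387964 lat(left+) -0.0016139241712468575
predicted hole3 px (np.float64(165.0672085292549), np.float64(148.5286822208268))
```

```bash
cat > c.py <<'E'
from h import *
np.set_printoptions(precision=4,suppress=True)
def org(a,o,t=40):
    b=a.astype(float); w=np.clip(b[...,2]-b[...,0]-t,0,100); yy,xx=np.mgrid[:b.shape[0],:b.shape[1]]
    return o[0]+(xx*w).sum()/w.sum(),o[1]+(yy*w).sum()/w.sum(),w.sum()
def hole(gs,u,v):
    i,j=round(v),round(u); s=np.s_[i-4:i+5,j-4:j+5]; yy,xx=np.mgrid[:gs.shape[0],:gs.shape[1]]
    ww=np.clip(520-gs[s],0,310); return (xx[s]*ww).sum()/ww.sum(),(yy[s]*ww).sum()/ww.sum()
def measure(N,a):
    f=[robot.capture('top')[0][...,::-1].astype(float) for _ in range(N)]; g=np.mean(f,0); cv2.imwrite('pics/avg.png',g)
    gs=g.sum(2); h1=hole(gs,316.7,282.2); h2=hole(gs,318.4,269.4); print('h',h1,h2)
    return h1,h2
def analyse(h1,h2,a,peg):
    zt=lambda r:.137+r*np.sin(a)+.003*np.cos(a)
    H1,H2=[pz('top',*h,zt(r))[:2] for h,r in((h1,.062),(h2,.088))]; d=H2-H1; L=np.linalg.norm(d); d/=L; n=np.array([-d[1],d[0]])
    piv=(H1+H2)/2-d*(.075*np.cos(a)-.003*np.sin(a)); e=peg-piv
    print('L',L,.026*np.cos(a),'deg',np.degrees(np.arctan2(d[1],d[0])),'piv',piv,'peg further along',e@d-.114,'left',e@n)
if __name__=='__main__':
    a=cv2.imread('pics/top0_full.png'); b=a[245:265,310:330]
    for t in(20,40,80): 
        c=org(b,(310,245),t); print(c,pz('top',c[0],c[1],.146),pz('top',c[0],c[1],.143))
    print((b[3:15,4:16,2]-b[3:15,4:16,0].astype(float)).astype(int))
    peg=pz('top',*org(b,(310,245))[:2],.146)[:2]
    h=measure(6,.172)
    for al in (.165,.175,.185): analyse(*h,al,peg)
    s=robot.get_state(); print(s['tool_pos'],s['force'])
E
python3 c.py
```

```text
(np.float64(319.24343339587244), np.float64(254.56144465290808), np.float64(2132.0)) [0.4228 0.021  0.146 ] [0.4227 0.0206 0.143 ]
(np.float64(319.300139275766), np.float64(254.5508356545961), np.float64(1436.0)) [0.4228 0.0209 0.146 ] [0.4227 0.0205 0.143 ]
(np.float64(319.43733333333336), np.float64(254.58933333333334), np.float64(375.0)) [0.4227 0.0206 0.146 ] [0.4227 0.0202 0.143 ]
[[ -6  -5  -6  -7 -13 -15 -11 -13 -10  -5  -4  -4]
 [ -7  -5  -5  -6 -12 -14 -13 -12 -11  -5  -4  -4]
 [ -4  -4  -5  -9 -14 -15 -12 -12 -10  -4  -4  -4]
 [ -6  -5  -5  -7  -3  18   8 -11  -8  -5  -5  -4]
 [ -6  -5  -2  42 103 103 100  59  -5  -4  -5  -4]
 [ -5  -2  12  71  78  81 106  91  29  -5  -5  -4]
 [ -6  -1  31  69  59  97 108 102  58  -5  -6  -3]
 [ -5  -6  33  67  63 106 109  91  67  -5  -4  -3]
 [ -4  -6  15  97  93 102 108  89  25  -5  -5  -3]
 [ -5  -6  -4  56  93 106  90  52  -1  -5  -4  -1]
 [ -5  -5 -10  -2  22  36  18   7  -4  -4  -4  -2]
 [ -5  -6 -11 -12 -13 -13 -11  -5  -5  -4  -4   0]]
h (np.float64(316.54365235260343), np.float64(282.27061738841377)) (np.float64(318.26340774569593), np.float64(269.31538623321205))
L 0.025552291270433822 0.02564687723900504 deg -5.196095990499821 piv [0.3085 0.0313] peg further along 0.0007995779060661901 left -4.057882542385338e-05
L 0.025546603627894054 0.025602890011528268 deg -5.115126327154444 piv [0.3087 0.0313] peg further along 0.0005966075771568491 left -0.0002008495752773194
L 0.0255409862896396 0.025556342516386017 deg -5.034264446127419 piv [0.3089 0.0313] peg further along 0.0003860367565176326 left -0.0003606891165965034
[0.474  0.0155 0.3545] [-0.6512 -0.2059 -2.4833][ WARN:0@2.171] global loadsave.cpp:1063 imwrite_ Unsupported depth image for selected encoder is fallbacked to CV_8U.
```

Request:
{"api": "carry_out", "payload": {
  "increments": [
    [0.01, [-0.001, 0, 0.002], 0],
    [0.01, [-0.002, 0, 0.004], 0],
    [0.01, [-0.0028, 0, 0.007], 0],
    [0.01, [-0.0038, 0, 0.0097], 0],
    [0.01, [-0.0038, 0, 0.0097], 0]
  ]
}}

```text
time_s: 5.23
tool_pos: [0.478, 0.015, 0.3446]
tcp_rot: [-0.0, 0.046, 0.999, 0.0]
force: [-2.3, -0.2, 1.3]
width: 0.0141
grasp_force: 59.0
```

```bash
cat > d.py <<'E'
from c import *
import sys
peg=np.array([.4228,.0208])
h=measure(5,0)
s=robot.get_state(); print(s['tool_pos'],s['force'],s['wrist_torque'])
for al in map(float,sys.argv[1:]): analyse(*h,al,peg)
E
python3 d.py .105 .115 .125 2>&1 | grep -v WARN
```

```text
h (np.float64(316.73990892475445), np.float64(281.80505560546453)) (np.float64(317.7784396617987), np.float64(268.362951575711))
[0.4778 0.015  0.3451] [-2.4591  0.5754  1.0429] [0.0341 0.8082 0.009 ]
L 0.026402791012868607 0.02585680663146093 deg -2.5548463099816745 piv [0.3085 0.0277] peg further along 0.0004760412532087005 left -0.0017724301835024712
L 0.026397487641124758 0.02582826439216961 deg -2.4782952477475853 piv [0.3087 0.0277] peg further along 0.0003111478017803898 left -0.0019264429595862932
L 0.026392247015523698 0.02579713934796255 deg -2.401802331026699 piv [0.3088 0.0277] peg further along 0.00013858042367317913 left -0.0020801206359283408
```

```bash
python3 -c "
import cv2
a=cv2.imread('pics/avg.png')[238:298,300:344]
cv2.imwrite('pics/c7.png',cv2.resize(a,None,fx=10,fy=10,interpolation=cv2.INTER_CUBIC))"
```

```text
(no output)
```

View pics/c7.png

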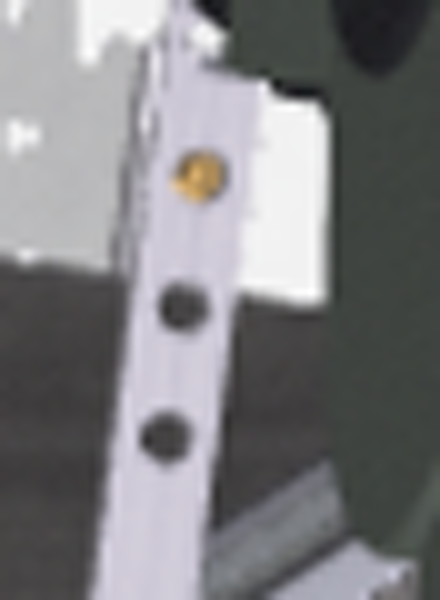

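The peg nearly fills hole 3 at (199,176), with a thin dark crescent on its right. Holes 2 and 1 are at (184,306) and (167,437). I'll recompute with these as seeds.

```bash
python3 - <<'E'
from c import *
peg=np.array([.4228,.0208]); gs=cv2.imread('pics/avg.png').astype(float).sum(2)
h=[hole(gs,316.25,281.25),hole(gs,317.95,268.15)]; print(h)
for al in(.11,.12):
    analyse(*h,al,peg); analyse((316.25,281.25),(317.95,268.15),al,peg)
E
```

```text
[(np.float64(316.05604454823066), np.float64(281.33644691934614)), (np.float64(317.7711701308699), np.float64(268.3533487297922))]
L 0.025639135817753414 0.025842858546874115 deg -5.611386139589876 piv [0.3093 0.0324] peg further along 5.778028749106601e-05 left -0.00040668414212365295
L 0.025861737607735785 0.025842858546874115 deg -5.486377636795242 piv [0.3096 0.0318] peg further along -0.00026697961853829055 left -0.0001621329748861619
L 0.02563249901082139 0.02581302453220052 deg -5.530996413842879 piv [0.3095 0.0323] peg further along -0.00010329769186213922 left -0.0005648001669430381
L 0.025854877191517894 0.02581302453220052 deg -5.406526786092446 piv [0.3098 0.0318] peg further along -0.0004276263648795159 left -0.00031961825609311755
```

Request:
{"api": "carry_out", "payload": {
  "increments": [
    [0.01, [0, -0.0005, 0], 0],
    [0.01, [-0.0004, -0.0005, 0.0015], 0],
    [0.01, [-0.0008, -0.0005, 0.003], 0],
    [0.01, [-0.0014, -0.0005, 0.005], 0],
    [0.01, [-0.0014, -0.0005, 0.005], 0]
  ]
}}

```text
time_s: 5.9
tool_pos: [0.4795, 0.0142, 0.3398]
tcp_rot: [0.0, 0.046, 0.999, -0.0]
force: [-1.4, -0.9, 1.6]
width: 0.0141
grasp_force: 59.0
```

```bash
python3 - <<'E'
from c import *
s=[]
for _ in range(5):
    robot.capture('top'); r=robot.get_state(); s.append(np.r_[r['tool_pos'],r['force'],r['wrist_torque']])
print(np.mean(s,0))
E
```

```text
[ 0.4794  0.0142  0.34   -0.9259 -1.132   1.8034 -0.2136  0.6811  0.1527]
```

Request:
{"api": "carry_out", "payload": {
  "increments": [
    [0.01, [-0.0004, 0, 0.0015], 0],
    [0.01, [-0.0008, 0, 0.003], 0],
    [0.01, [-0.0013, 0, 0.005], 0],
    [0.01, [-0.0013, 0, 0.005], 0],
    [0.01, [-0.0013, 0, 0.005], 0]
  ]
}}

```text
time_s: 6.57
tool_pos: [0.481, 0.0141, 0.335]
tcp_rot: [0.001, 0.046, 0.999, 0.0]
force: [1.9, -1.5, 1.5]
width: 0.0143
grasp_force: 58.9
```

```bash
cat > f.py <<'E'
from c import *
s=[];g=[]
for _ in range(5):
    g.append(robot.capture('top')[0][...,::-1].astype(float)); r=robot.get_state(); s.append(np.r_[r['tool_pos'],r['force'],r['wrist_torque']])
cv2.imwrite('pics/avg.png',np.mean(g,0).astype(np.uint8)); print(np.mean(s,0)); gs=np.mean(g,0).sum(2)
h=[(316.2,281),(317.9,268)]
for _ in range(3): h=[hole(gs,*x) for x in h]
z=np.mean(s,0)[2]; al=np.arcsin(np.clip((z-.3238)/.176,0,1)); print('a',al,h); analyse(*h,al,np.array([.4228,.0208]))
E
python3 f.py
```

```text
[ 0.4809  0.0142  0.3351  2.2442 -1.444   0.6559 -0.2653 -0.0481 -0.1227]
a 0.06417239653027701 [(np.float64(315.95860661711123), np.float64(280.9960647135986)), (np.float64(317.63098342896114), np.float64(268.1934357822092))]
L 0.025311320672578505 0.025946483115229697 deg -5.888987234112366 piv [0.3092 0.0326] peg further along 0.00024322487232238121 left -3.426052825214974e-05
```

Request:
{"api": "carry_out", "payload": {
  "increments": [
    [0.01, [-0.0005, 0, 0.0015], 0],
    [0.01, [-0.0009, 0, 0.003], 0],
    [0.01, [-0.0014, 0, 0.0045], 0],
    [0.01, [-0.0018, 0, 0.006], 0],
    [0.01, [-0.0018, 0, 0.006], 0]
  ]
}}

```text
time_s: 7.23
tool_pos: [0.4826, 0.014, 0.3288]
tcp_rot: [0.0, 0.046, 0.999, -0.0]
force: [2.7, -1.8, 1.3]
width: 0.0142
grasp_force: 59.0
```

```bash
python3 f.py
```

```text
[ 0.4825  0.014   0.3289  3.3215 -2.5011  0.6921 -0.4668 -0.3256  0.1077]
a 0.029117100419910797 [(np.float64(315.9226902222701), np.float64(281.02240654960684)), (np.float64(317.6229914430635), np.float64(268.0998180199017))]
L 0.025575706665498958 0.025988979306670854 deg -6.23031070023565 piv [0.3089 0.0327] peg further along 0.0005625592659836143 left 0.000512340655126075
```

Request:
{"api": "carry_out", "payload": {
  "increments": [
    [0.01, [-0.0004, -0.0003, 0.0012], 0],
    [0.01, [-0.0008, -0.0004, 0.0024], 0],
    [0.01, [-0.0013, -0.0005, 0.004], 0],
    [0.01, [-0.0015, -0.0005, 0.0045], 0],
    [0.01, [-0.0015, -0.0005, 0.0045], 0]
  ]
}}

```text
time_s: 7.9
tool_pos: [0.4836, 0.0135, 0.3243]
tcp_rot: [-0.0, 0.046, 0.999, 0.0]
force: [1.5, 0.9, 2.8]
width: 0.0144
grasp_force: 59.2
```

Request:
{"api": "carry_out", "payload": {
  "increments": [
    [0.03, [-0.0004, 0, 0], 0],
    [0.04, [-0.0004, 0, 0], 0],
    [0.05, [-0.0004, 0, 0], 0],
    [0.05, [-0.0004, 0, 0], 0],
    [0.05, [-0.0004, 0, 0], 0]
  ]
}}

```text
time_s: 8.32
tool_pos: [0.4839, 0.0135, 0.3243]
tcp_rot: [-0.0, 0.046, 0.999, 0.0]
force: [-1.1, -0.8, -0.2]
width: 0.0502
grasp_force: 0.0
```

Request:
{"api": "carry_out", "payload": {
  "increments": [
    [0.05, [0, 0, -0.015], 0],
    [0.05, [0, 0, -0.035], 0],
    [0.05, [0, 0, -0.065], 0],
    [0.05, [0, 0, -0.1], 0],
    [0.05, [0, 0, -0.12], 0]
  ]
}}

```text
time_s: 8.73
tool_pos: [0.4844, 0.0134, 0.4476]
tcp_rot: [0.001, 0.046, 0.999, -0.0]
force: [1.2, 0.3, -0.8]
width: 0.0501
grasp_force: 0.0
```

Request:
{"api": "carry_out", "payload": {
  "increments": [
    [0.05, [-0.01, 0.03, 0], 0],
    [0.05, [-0.02, 0.06, 0], 0],
    [0.05, [-0.03, 0.095, 0], 0],
    [0.05, [-0.04, 0.13, 0], 0],
    [0.05, [-0.05, 0.16, 0], 0]
  ]
}}

```text
time_s: 9.15
tool_pos: [0.5488, 0.1701, 0.4445]
tcp_rot: [-0.0, 0.046, 0.999, 0.0]
force: [-0.0, -0.9, -0.4]
width: 0.0504
grasp_force: 0.0
```

Request:
{"api": "carry_out", "payload": {
  "increments": [
    [0.05, [0.01, 0.03, 0], 0],
    [0.05, [0.02, 0.06, 0], 0],
    [0.05, [0.03, 0.095, 0], 0],
    [0.05, [0.04, 0.13, 0], 0],
    [0.05, [0.05, 0.16, 0], 0]
  ]
}}

```text
time_s: 9.57
tool_pos: [0.5127, 0.3341, 0.4442]
tcp_rot: [-0.0, 0.045, 0.999, 0.0]
force: [0.9, 0.3, 0.8]
width: 0.0498
grasp_force: 0.0
```

```bash
python3 - <<'E'
from h import *
d=shot('top','t9'); e=shot('side','s9')
a=cv2.imread('pics/t9_full.png')[190:300,270:380]; b=cv2.imread('pics/s9_full.png')[100:210,190:300]
cv2.imwrite('pics/c9.png',cv2.resize(np.hstack([a,b]),(800,400),interpolation=cv2.INTER_CUBIC))
for p in [(.484,.0145,.185),(.37,.026,.14),(.448,.018,.14),(.462,.0165,.14)]:
    u,v=proj('top',p).round().astype(int); print(p,u,v,[pd('top',u,v+k,d[v+k,u])[2].round(4) for k in(-2,-1,0,1,2)])
E
```

```text
(0.484, 0.0145, 0.185) 326 223 [np.float64(0.1848), np.float64(0.1838), np.float64(0.1848), np.float64(0.185), np.float64(0.1843)]
(0.37, 0.026, 0.14) 316 281 [np.float64(-0.0017), np.float64(-0.0014), np.float64(-0.0001), np.float64(-0.0026), np.float64(-0.003)]
(0.448, 0.018, 0.14) 321 242 [np.float64(0.1188), np.float64(0.1205), np.float64(0.1172), np.float64(0.1287), np.float64(0.1297)]
(0.462, 0.0165, 0.14) 321 235 [np.float64(0.1372), np.float64(0.1374), np.float64(0.1379), np.float64(0.1391), np.float64(0.1386)]
```

View pics/c9.png

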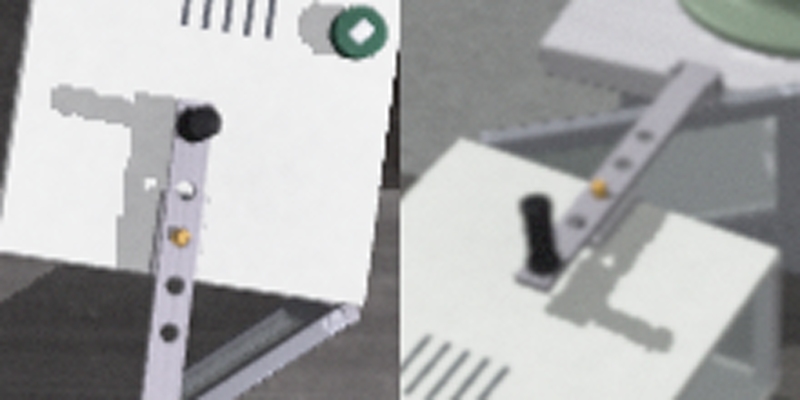

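The final view shows the peg protruding through the third hole from the door at (181,237) in the top view and (598,187) in the side view. The knob top reads 0.185 m, so the bar is fully down. The arm is clear, so I'll hand in.

```bash
python3 -c "
from station import robot
print(robot.hand_in())"
```

```text
the job is handed in; nothing more can be done
None
```

The door is propped open: the bar lies fully down with the brass peg through the third hole from the door, the gripper has let go and is clear, and the job is handed in.

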